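# Set the pull gauge and hold its key lock turned

### The job

Pull the gauge's sprung slide out until its pointer lines up with the marker clip and let go of it there, then take the key from its stand, push it fully home into the lock on the gauge's base (the pins are sticky, so wiggle it if it catches) and turn it a quarter turn clockwise seen from above. The lock springs back: finish while still gripping the key, holding it turned, with the slide still at the mark. Leave the loose parts lying around where they are.

Things in the scene. Friction and masses are not known exactly. Their poses are not given: they have to be found in the camera images.
- slide_grip (a point): Grip point on the slide's upright aluminium fin: fin 24 mm wide (x), 14 mm thick (y), its flat top 15 mm above this point; beside it all is free down to 24 mm below this point. The slide travels along +y (outwards) of this frame, whose axes are the base's. The point is 50 mm above the table.
- slide_part (a joint): How far the slide is out, m: 0 pushed in, 0.10 at its stop. A weak spring pulls it back but a friction brake (about 5 N) holds it where it is left; pulling takes 5 to 9 N.
- slide_pointer (a point): Tip of the thin steel pointer that sticks out sideways from the foot of the slide over the scale; same axes as the base, y along the travel. It moves with the slide.
- mark (a point): Tip of the dark steel marker clip (12 x 12 x 10 mm) fixed on the scale; the slide is at the mark when pointer and this tip have the same y in the base's axes (the pointer lies some 5 mm from it in x). y axis along the slide's travel, + outwards.
- key: Steel key, 62 mm long, upright, bit down, in the slot of its wooden stand. Origin at the lower tip on its axis, z up. Bit 16 mm (x) x 6.5 mm (y) x 10 mm high with a rounded nose, then a 6 mm shank, a 15 mm collar with its underside 18 mm above the tip (it rests on the collar, both in the stand and when home in the lock), then the bow. 50 to 85 g. Alike after a half turn.
- key_bow (a point): Middle of the key's bow (flat grip), 47 mm above the key's tip. Bow 32 mm (x) x 10 mm (y) x 30 mm high (z), from 32 to 62 mm above the tip; key axes.
- stand: Fixed wooden block 50 x 50 x 30 mm in which the key stands; origin at the centre of its underside on the table.
- lock_mouth (a point): Centre of the key slot in the top of the lock, a dark steel housing 52 x 52 mm, top 62 mm above the table. Slot 19 mm (x) x 9 mm (y), z up. Fully home, the key's tip is 18 mm below this point and its collar lies on the 6 mm top plate; only then (tip 16 mm deep or more) can it turn. Sticky pins catch the nose at 6 to 13 mm depth: 12 to 20 N straight, less if twisted to and fro by 0.08 rad while pushing.
- rig: Aluminium base plate 120 x 270 x 12 mm, fixed to the table, carrying the gauge and the lock; origin under its centre, y along the slide's travel (+ outwards). The grey spring housing behind the fin is 26 mm high above the table. The lock stands at x +28, y -80 mm.
- plug (a joint): Turn of the lock's plug, rad: 0 = slot in line (as found), grows as the key is turned clockwise seen from above, stop at 1.6. The plug follows the key with about 0.06 rad of play; a return spring (up to 0.15 N m) turns it back to 0 when the key is let go.
- prop_guard: Bystander: black ring 132 mm across, 8 mm high; origin under its centre.
- mount_a: Bystander: red metal motor mount, 36 x 36 mm base, 22 mm high, near the gauge; origin under its centre.
- mount_b: Bystander: the other red motor mount, same shape, near the key stand.
- buckle: Bystander: grey plastic buckle 44 x 36 x 8 mm; origin under its centre.
- pcb_case: Bystander: green board in a clear case 70 x 50 x 19 mm; origin under its centre.
- screwdriver: Bystander: screwdriver, 160 mm long, lying on the table.

How it is judged:
On the way, in this order (a step that is already met when the one before it is completed fails the run):
1. the slide is out at the mark and let go (y of slide_pointer in the frame of mark between -0.005 and 0.005 m and distance between the grasp point and slide_grip above 0.04 m), for 0.3 s.
2. the key is fully home in the lock, not yet turned (horizontal distance between key and lock_mouth below 0.004 m and z of key in the frame of lock_mouth below -0.0155 m and angle between key's own z axis and vertical below 0.17 rad and value of joint plug below 0.35 rad), for 0.1 s.
At the end, for the whole second after the job is handed in: The key is upright and home in the lock (tip at least 15.5 mm deep, within 4 mm of the slot's centre), the plug is held turned at least 1.35 rad clockwise by the gripper on the key, and the slide's pointer is still within 5 mm of the mark (y of slide_pointer in the frame of mark between -0.005 and 0.005 m and horizontal distance between key and lock_mouth below 0.004 m and z of key in the frame of lock_mouth below -0.0155 m and angle between key's own z axis and vertical below 0.17 rad and value of joint plug above 1.35 rad and contact force between the fingers and key above 1 N); the arm keeps its last pose, push and grip.
It fails at once if a loose part lying around is pushed more than 25 mm (distance of any of prop_guard, mount_a, mount_b, buckle, pcb_case, screwdriver from where it was at the start of the episode above 0.025 m).
It also fails if it takes over 54 s, if anything falls off the work surface, if the arm or the gripper's body presses on something with over 40 N, if the wrist force passes 120 N, or if a joint passes its speed limit or range.

### The arm

A 7-joint arm with a two-finger parallel gripper is mounted at the origin on the work surface. World frame = base frame: x ahead of the robot, y to its left, z up, the work surface at z = 0. Lengths are in m, angles in rad, forces in N, time in s.
With the tool pointing down it reaches from about 0.425 to 0.875 m from the base axis. Payload 4.7 kg.
Tool frame: the origin (TCP) lies where the fingers leave the gripper's body, on its centre line; the fingertips stand 70 mm ahead of it and the grasp point (between the pads) lies 51 mm ahead of it; z points along the fingers, y is the line along which they close (so a half turn about z gives the same grasp; the last joint's range is limited). The gripper opens to 87 mm and grips with 3 to 60 N. Pads are 19 mm wide; open, the fingers measure 117 mm over their backs; the gripper's body (75 mm by 190 mm) begins 51 mm behind the grasp point.
Start: joints at [1.273, 0.321, -0.07, 1.45, 0.023, 1.371, -0.057], TCP at [0.199, -0.619, 0.292] pointing down, gripper open.
Joint ranges: [-2.86, 2.86], [-0.3, 2.09], [-1.38, 1.24], [0.06, 2.45], [-1.56, 4.7], [0.09, 2.05], [-2.69, 2.69]. Speed limits (rad/s): [2.57, 2.57, 3.14, 3.14, 3.14, 3.14, 3.14].

### API

Orientations are given as a rotation vector (axis times angle).
In Python, from bench import ctrl gives the robot as it stands.
- The arm moves only by the tool play_rows, never from a script. Its argument "increments" is a list that holds one entry, the list of rows, each a list of 7 numbers: the shift along the tool's x, y, z as a fraction of full scale, then the turn, a rotation vector about the tool's x, y, z as a fraction of full scale, then the gripper command: -1 is shut, 1 is fully open, values between are in proportion. A call has 1 to 8 rows; each row is the pose to reach, as a shift and turn from the pose commanded when the call began, along the tool's axes at that moment; what a row does not reach only later rows make up. Full scale, the value 1, is 0.1 m for a shift and 90 degrees for a turn. A row lasts 1/10 s, in which the tool goes at most 50 mm and 8.59 degrees, less where a joint would pass 70% of its speed; a pose out of reach is approached as far as the arm can. A call with a number of a shift or a turn outside -1 to 1 is refused whole. A call with a gripper value outside its range is refused whole. The fingers move at their own pace and stop on an object; "squeeze" is the grip in N (left out, the last holds). Time passes only in rows, so rows that repeat a pose let the fingers close. It gives the time, the measured TCP pose, the force, the opening and the grip force at its end, in the units of the state.
- ctrl.get_state(): the state, without advancing time (a new reading comes with each control period).
- ctrl.get_image(name): name is "scene" or "side" or "wrist"; returns the picture (480x640x3 uint8, red, green, blue); there is no depth.
- ctrl.get_calibration(name): a dict with "vertical_fov" (degrees; the focal length in pixels is half the picture's height over the tangent of half this angle, whatever the lens; pixels are square), "cx", "cy" (the principal point, pixels), "R" (3x3) and "t" (3): a world point X has camera coordinates R X + t; the wrist camera has in their place "T_tool_cam" (4x4, takes a point from camera to tool coordinates, whose origin is the TCP and whose axes are the flange's). Camera axes: x right, y down, z forward; pixel columns grow to the right and rows downward; lengths in m; the calibration is good to about 2 mm. A picture is of the moment at which its call begins: read the wrist's pose just before it. get_calibration takes no time and is no camera call.
- ctrl.close_job(): hands the job in; it is judged then, once.
The state is a dict: "time": time; "joint_positions": joint angles; "qd": joint speeds; "joint_torque": joint torques, N m; "position": TCP position; "tool_rot": TCP orientation; "ft_force": force on the tool from outside, world axes, zero at the start; "torque": the same for the moment, N m; "grip_width": opening from 0.0 (shut) to 1.0 (fully open); "grip_force": force on a finger pad.
Only numpy, scipy, OpenCV 4.12 (cv2) and the standard library are available. Lean on these libraries where they do the work, as an engineer would, in place of code of your own. Each camera call takes 0.05 s, during which the arm holds its last target. There are 200 camera calls.

## Working session

There is one attempt and no reset: what is moved stays moved. The work goes in short steps, Python scripts to look and compute and a tool call to move; the robot and the scene stay as the last step left them, time stands still between calls to the robot, and variables do not carry over. Pictures are saved under pics/ and viewed, at most 10 in all, crops included, and the job is handed in when it is done.

Besides the shell and the picture viewer there is one more tool, called as name(argument=value, ...), one argument or row to a line, values as JSON. play_rows: Moves the arm, as the interface text tells. Shift numbers are shares of 0.1 m and turn numbers shares of 90 degrees, none past 1 either way. Its arguments: {"type":"object","properties":{"increments":{"type":"array"},"squeeze":{"type":"number"}},"required":["increments"]}

```bash
mkdir -p pics; cat > h.py <<'E'
import numpy as np, cv2
from bench import ctrl
from scipy.spatial.transform import Rotation as R
def K(c): 
    f=240/np.tan(np.radians(c["vertical_fov"])/2); return f,c["cx"],c["cy"]
def cam(name,s=None):
    c=ctrl.get_calibration(name)
    if name!="wrist": return K(c),np.array(c["R"]),np.array(c["t"])
    s=s or ctrl.get_state(); T=np.eye(4);T[:3,:3]=R.from_rotvec(s["tool_rot"]).as_matrix();T[:3,3]=s["position"]
    M=np.linalg.inv(T@np.array(c["T_tool_cam"])); return K(c),M[:3,:3],M[:3,3]
def ray(cm,u,v,z):
    (f,cx,cy),Rm,t=cm; o=-Rm.T@t; d=Rm.T@np.array([(u-cx)/f,(v-cy)/f,1]); return o+d*(z-o[2])/d[2]
def proj(cm,X):
    (f,cx,cy),Rm,t=cm; p=Rm@np.array(X)+t; return np.array([cx+f*p[0]/p[2],cy+f*p[1]/p[2]])
def snap(name,fn):
    im=ctrl.get_image(name); cv2.imwrite("pics/"+fn,cv2.cvtColor(im,cv2.COLOR_RGB2BGR)); return im
E
python3 - <<'E'
from h import *
print(ctrl.get_state())
for n in("scene","side","wrist"):
    print(n,ctrl.get_calibration(n)); snap(n,n+"0.png")
E
```

```text
{'time': 0.0, 'joint_positions': array([ 1.27315886,  0.32184457, -0.07011072,  1.45169481,  0.02262392,
        1.37079245, -0.05694748]), 'qd': array([ 0.00112015,  0.00054699,  0.00253097,  0.00062578,  0.00052942,
       -0.00339559, -0.00071553]), 'joint_torque': array([-3.68076428e-05, -4.91286743e+01, -4.03736159e-01, -3.12525916e+01,
       -6.39309688e-02,  4.39349189e-02,  1.87468809e-04]), 'position': array([ 0.19919924, -0.61827538,  0.29113764]), 'tool_rot': array([-3.10162036e+00, -4.87419776e-01,  6.51965906e-04]), 'ft_force': array([0.56525052, 0.19913722, 0.30912092]), 'torque': array([-0.03337795, -0.0092099 ,  0.02521132]), 'grip_force': 0.0, 'grip_width': 1.0003723740715873}
scene {'vertical_fov': 52.85875167886739, 'cx': 313.9110134749254, 'cy': 241.92803808817064, 'R': array([[-0.81407418,  0.58075142, -0.00332023],
       [ 0.45364304,  0.63230832, -0.62800811],
       [-0.36261719, -0.51275138, -0.77819971]]), 't': array([ 0.484346  , -0.25735758,  1.30458636])}
side {'vertical_fov': 43.911428068667796, 'cx': 311.7830095616214, 'cy': 241.19975795904506, 'R': array([[-0.68976479, -0.72394855, -0.01109193],
       [-0.46046633,  0.45044317, -0.7648998 ],
       [ 0.55874438, -0.52249349, -0.64405378]]), 't': array([0.45894502, 0.34660376, 1.0016169 ])}
wrist {'vertical_fov': 71.33529814524452, 'cx': 322.73266810949355, 'cy': 238.753489613533, 'T_tool_cam': array([[ 2.29756160e-04, -9.59685132e-01, -2.81077205e-01,
         7.64260248e-02],
       [ 9.99999731e-01,  4.16202369e-04, -6.03631755e-04,
        -4.81214773e-05],
       [ 6.96281419e-04, -2.81076991e-01,  9.59684969e-01,
        -9.38002413e-02],
       [ 0.00000000e+00,  0.00000000e+00,  0.00000000e+00,
         1.00000000e+00]])}
```

View pics/scene0.png

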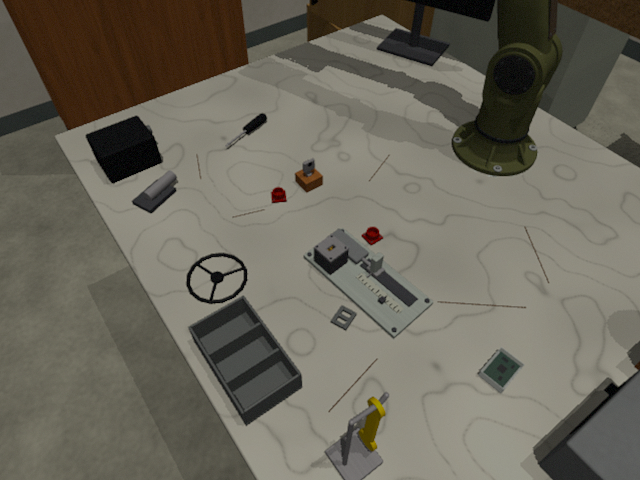

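View pics/side0.png

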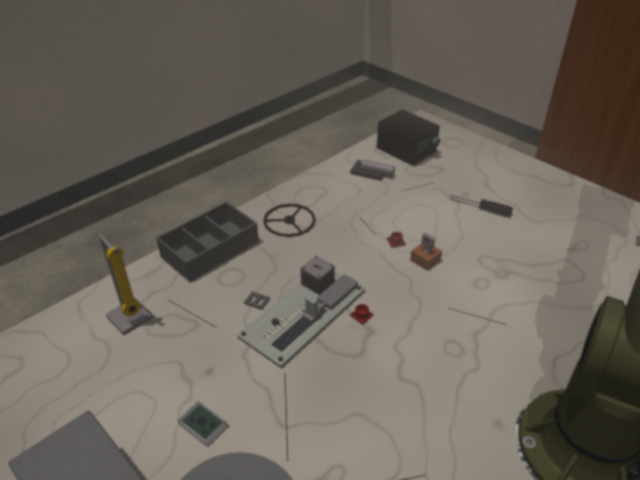

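The scene picture shows the rig (plate corners about (305,257), (341,230), (433,302), (393,334)), with the lock at (331,250), the fin at (376,262) and the marker clip at (382,299). The key stand is at (309,178), mount_a at (373,236) and mount_b at (279,195). Next I'll work out rough positions.

```bash
python3 - <<'E'
from h import *
c=cam("scene"); s=cam("side")
for n,u,v,z in [("c1",305,257,.012),("c2",341,230,.012),("c3",433,302,.012),("c4",393,334,.012),("lock",331,249,.062),("fin",376,255,.065),("mk",382,299,.02),("stand",309,178,.03),("bow",309,159,.062),("ma",373,236,.01),("mb",279,195,.01),("buckle",344,317,.005)]: print(n,ray(c,u,v,z).round(3))
for n,u,v,z in [("lock",319,265,.062),("fin",312,303,.065),("mk",276,321,.02),("stand",427,254,.03),("bow",429,235,.062),("ma",362,313,.01),("mb",396,239,.01)]: print("side",n,ray(s,u,v,z).round(3))
st=ctrl.get_state(); print(R.from_rotvec(st["tool_rot"]).as_matrix().round(3))
E
```

```text
c1 [0.632 0.018 0.012]
c2 [0.52  0.002 0.012]
c3 [0.485 0.264 0.012]
c4 [0.6   0.272 0.012]
lock [0.597 0.064 0.062]
fin [0.532 0.132 0.065]
mk [0.569 0.202 0.02 ]
stand [ 0.492 -0.165  0.03 ]
bow [ 0.473 -0.192  0.062]
ma [0.471 0.058 0.01 ]
mb [ 0.574 -0.176  0.01 ]
buckle [0.651 0.183 0.005]
side lock [0.589 0.05  0.062]
side fin [0.517 0.14  0.065]
side mk [0.563 0.197 0.02 ]
side stand [ 0.471 -0.173  0.03 ]
side bow [ 0.488 -0.196  0.062]
side ma [0.463 0.05  0.01 ]
side mb [ 0.568 -0.183  0.01 ]
[[ 0.952  0.307 -0.001]
 [ 0.307 -0.952  0.001]
 [-0.    -0.001 -1.   ]]
```

play_rows(
  increments=[
    [[0.5, -0.41, 0, 0, 0, 0, 1], [1.0, -0.82, 0, 0, 0, 0, 1], [1.0, -0.82, 0, 0, 0, 0, 1]],
  ],
)

```text
time: 0.45
position: [0.2722, -0.5064, 0.2919]
tool_rot: [-3.101, -0.493, -0.002]
ft_force: [0.4, 0.1, 0.5]
grip_width: 1.002
grip_force: 0.0
```

play_rows(
  increments=[
    [[0.5, -0.41, 0, 0, 0, 0, 1], [1.0, -0.82, 0, 0, 0, 0, 1], [1.0, -0.82, 0, 0, 0, 0, 1]],
  ],
)

```text
time: 0.75
position: [0.3419, -0.3972, 0.2922]
tool_rot: [-3.101, -0.495, -0.001]
ft_force: [-0.1, -0.7, 0.5]
grip_width: 0.997
grip_force: 0.0
```

play_rows(
  increments=[
    [[0.5, -0.41, 0.2, 0, 0, 0, 1], [1.0, -0.82, 0.4, 0, 0, 0, 1], [1.0, -0.82, 0.4, 0, 0, 0, 1]],
  ],
)

```text
time: 1.05
position: [0.4107, -0.289, 0.2514]
tool_rot: [-3.102, -0.492, 0.0]
ft_force: [-0.0, 0.2, -0.0]
grip_width: 0.997
grip_force: 0.0
```

play_rows(
  increments=[
    [[0.4, -0.35, 0.2, 0, 0, -0.1, 1], [0.8, -0.7, 0.4, 0, 0, -0.2, 1], [1.0, -0.82, 0.5, 0, 0, -0.3, 1], [1.0, -0.82, 0.5, 0, 0, -0.4, 1], [1.0, -0.82, 0.5, 0, 0, -0.5, 1], [1.0, -0.82, 0.5, 0, 0, -0.57, 1], [1.0, -0.82, 0.5, 0, 0, -0.57, 1]],
  ],
)

```text
time: 1.75
position: [0.4793, -0.1836, 0.2019]
tool_rot: [-2.586, -1.784, 0.001]
ft_force: [0.7, 0.6, -0.2]
grip_width: 0.995
grip_force: 0.0
```

```bash
python3 - <<'E'
from h import *
s=ctrl.get_state(); print(s["time"],s["position"],s["tool_rot"],s["joint_positions"])
snap("wrist","w1.png"); c=cam("wrist",s); np.savez("w1.npz",R=c[1],t=c[2],k=c[0])
E
```

```text
1.75 [ 0.47928235 -0.18362855  0.20193111] [-2.58552445e+00 -1.78359259e+00  5.42639261e-04] [ 0.8001478   0.12885548 -0.5168902   1.88511127  0.06967083  1.14586872
 -0.10502544]
```

View pics/w1.png

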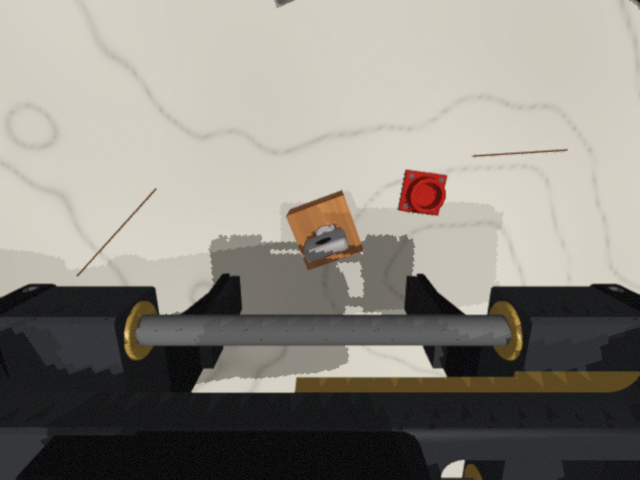

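The wrist view shows the stand near (325,230), the key's bow tilted along about (308,247)–(345,237), and mount_b at (424,192). I'll enlarge it.

```bash
python3 - <<'E'
import cv2
i=cv2.imread("pics/w1.png")[180:280,270:380]; cv2.imwrite("pics/w1c.png",cv2.resize(i,None,fx=6,fy=6,interpolation=cv2.INTER_CUBIC)[:, :])
E
```

```text
(no output)
```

View pics/w1c.png

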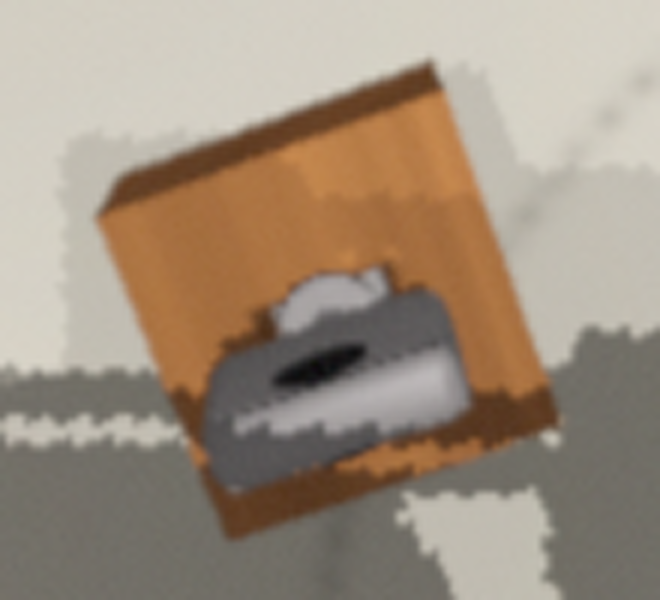

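```bash
python3 - <<'E'
from h import *
d=np.load("w1.npz"); c=(tuple(d["k"]),d["R"],d["t"])
f=lambda p,z: ray(c,270+(p[0]+.5)/6-.5,180+(p[1]+.5)/6-.5,z)
P=[f(p,.03) for p in [(98,213),(440,92),(558,427),(231,540)]]
print(np.round(P,4),np.mean(P,0).round(4),[round(float(np.linalg.norm(P[i]-P[i-1])),4) for i in range(4)])
a=lambda p,q:np.degrees(np.arctan2(*(q-p)[[1,0]]))
print("ang",a(P[0],P[1]),a(P[3],P[2]),a(P[3],P[0]),a(P[2],P[1]))
B=[f(p,.074) for p in [(215,432),(455,345),(470,405),(235,490)]]
print(np.round(B,4),np.mean(B,0).round(4),a(B[0],B[1]),a(B[3],B[2]),[round(float(np.linalg.norm(B[i]-B[i-1])),4) for i in range(4)])
E
```

```text
[[ 0.4574 -0.1549  0.03  ]
 [ 0.5062 -0.1559  0.03  ]
 [ 0.5057 -0.2058  0.03  ]
 [ 0.4568 -0.2053  0.03  ]] [ 0.4815 -0.1805  0.03  ] [0.0504, 0.0488, 0.0499, 0.0488]
ang -1.1223527268550235 -0.5437825131017 89.40068425271252 89.41455916387997
[[ 0.4682 -0.1767  0.074 ]
 [ 0.4979 -0.1766  0.074 ]
 [ 0.4971 -0.1841  0.074 ]
 [ 0.4677 -0.1842  0.074 ]] [ 0.4827 -0.1804  0.074 ] 0.031034565379126522 0.17468234757031498 [0.0075, 0.0297, 0.0075, 0.0293]
```

play_rows(
  increments=[
    [[0.5, -0.1, 0, 0, 0, -0.09, 1], [1.0, -0.2, 0, 0, 0, -0.18, 1], [1.0, -0.2, 0, 0, 0, -0.18, 1]],
  ],
)

```text
time: 2.1
position: [0.4973, -0.0756, 0.2028]
tool_rot: [-2.299, -2.139, -0.005]
ft_force: [-0.4, 0.7, 0.5]
grip_width: 1.001
grip_force: 0.0
```

play_rows(
  increments=[
    [[0.5, -0.25, 0, 0, 0, -0.09, 1], [0.92, -0.45, 0, 0, 0, -0.18, 1], [0.92, -0.45, 0, 0, 0, -0.27, 1], [0.92, -0.45, 0, 0, 0, -0.36, 1], [0.92, -0.45, 0, 0, 0, -0.45, 1], [0.92, -0.45, 0, 0, 0, -0.5, 1], [0.92, -0.45, 0, 0, 0, -0.5, 1]],
  ],
)

```text
time: 2.8
position: [0.4588, 0.0117, 0.2022]
tool_rot: [1.323, 2.849, -0.001]
ft_force: [0.1, -0.8, -0.3]
grip_width: 1.001
grip_force: 0.0
```

play_rows(
  increments=[
    [[0.2, -0.5, 0, 0, 0, -0.09, 1], [0.4, -0.9, 0, 0, 0, -0.18, 1], [0.4, -0.9, 0, 0, 0, -0.27, 1], [0.4, -0.9, 0, 0, 0, -0.36, 1], [0.4, -0.9, 0, 0, 0, -0.45, 1], [0.4, -0.9, 0, 0, 0, -0.54, 1], [0.4, -0.9, 0, 0, 0, -0.63, 1], [0.4, -0.9, 0, 0, 0, -0.63, 1]],
  ],
)

```text
time: 3.6
position: [0.3644, -0.0158, 0.2023]
tool_rot: [-0.188, 3.136, -0.0]
ft_force: [-0.3, -1.2, 0.4]
grip_width: 0.998
grip_force: 0.0
```

```bash
python3 - <<'E'
from h import *
s=ctrl.get_state(); print(s["time"],s["position"],R.from_rotvec(s["tool_rot"]).as_matrix().round(3),s["joint_positions"])
snap("wrist","w2.png"); c=cam("wrist",s); np.savez("w2.npz",R=c[1],t=c[2],k=c[0])
E
```

```text
3.6 [ 0.36442582 -0.01579979  0.20231193] [[-0.993 -0.12   0.   ]
 [-0.12   0.993 -0.   ]
 [-0.    -0.    -1.   ]] [ 0.57144313 -0.24276571 -0.52472468  2.19304976 -0.13156395  1.16262626
  1.80257514]
```

View pics/w2.png

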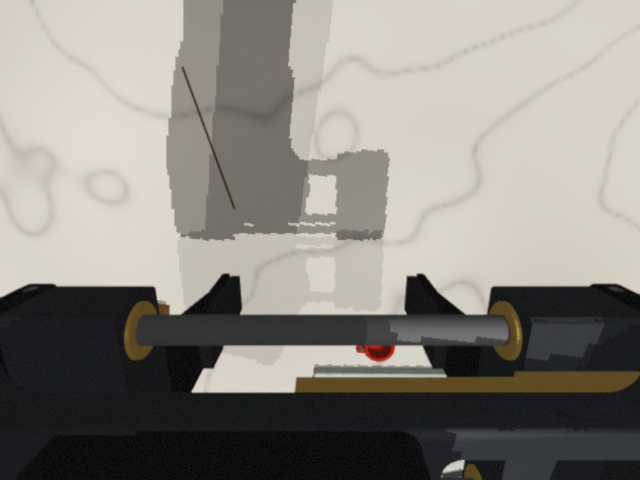

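The wrist is still short of the rig because I stepped the wrong way while it was turned. Mount_a is at (378,348) and the plate edge is at row 370, so I'll move on over the rig.

play_rows(
  increments=[
    [[-0.4, 0.2, 0, 0, 0, 0, 1], [-0.8, 0.36, 0, 0, 0, 0, 1], [-0.8, 0.36, 0, 0, 0, 0, 1]],
  ],
)

```text
time: 3.95
position: [0.4429, 0.0329, 0.2022]
tool_rot: [-0.191, 3.134, 0.007]
ft_force: [-0.7, 0.5, -0.8]
grip_width: 1.003
grip_force: 0.0
```

play_rows(
  increments=[
    [[-0.4, 0.2, 0, 0, 0, 0, 1], [-0.8, 0.36, 0, 0, 0, 0, 1], [-0.8, 0.36, 0, 0, 0, 0, 1]],
  ],
)

```text
time: 4.25
position: [0.5172, 0.078, 0.2011]
tool_rot: [0.19, -3.136, -0.009]
ft_force: [-0.4, 0.3, -0.4]
grip_width: 0.997
grip_force: 0.0
```

play_rows(
  increments=[
    [[-0.4, 0.2, 0, 0, 0, 0, 1], [-0.8, 0.36, 0, 0, 0, 0, 1], [-0.8, 0.36, 0, 0, 0, 0, 1], [-0.8, 0.36, 0, 0, 0, 0, 1]],
  ],
)

```text
time: 4.65
position: [0.5886, 0.1207, 0.2014]
tool_rot: [0.19, -3.133, -0.0]
ft_force: [-0.6, -0.5, 0.1]
grip_width: 0.999
grip_force: 0.0
```

```bash
python3 - <<'E'
from h import *
s=ctrl.get_state(); print(s["time"],s["position"],R.from_rotvec(s["tool_rot"]).as_matrix().round(3),s["joint_positions"])
snap("wrist","w3.png"); c=cam("wrist",s); np.savez("w3.npz",R=c[1],t=c[2],k=c[0])
E
```

```text
4.65 [0.58859645 0.12072979 0.20140559] [[-0.993 -0.121 -0.003]
 [-0.121  0.993  0.   ]
 [ 0.003  0.    -1.   ]] [ 0.3346436   0.36027443 -0.70663114  1.66999678  0.24654492  1.2054906
  1.26221575]
```

View pics/w3.png

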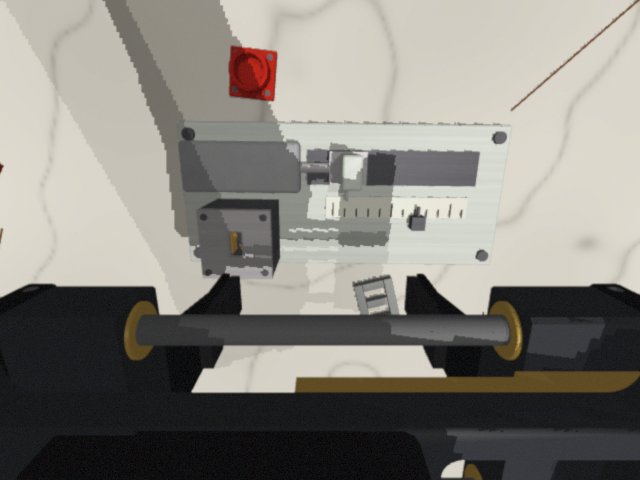

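The wrist view now shows the rig square on. The lock is at (238,240) with its slot at (236,243), the fin at (352,168), the scale at row 208, the marker clip at (417,218), and mount_a at (253,73). I'll enlarge the pointer/clip and lock regions together.

```bash
python3 - <<'E'
import cv2,numpy as np
i=cv2.imread("pics/w3.png"); r=lambda y0,y1,x0,x1,k:cv2.resize(i[y0:y1,x0:x1],None,fx=k,fy=k,interpolation=cv2.INTER_CUBIC)
a=r(146,234,305,435,4); b=r(197,279,194,284,3)  # 352x520, 246x270
m=np.zeros((598,800,3),np.uint8); m[:352,:520]=a; m[352:,:270]=b
m[352:352+240,300:300+480]=r(192,222,360,420,8)[:240,:480] if 0 else r(192,222,320,380,8)
cv2.imwrite("pics/w3c.png",m)
E
```

```text
(no output)
```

View pics/w3c.png

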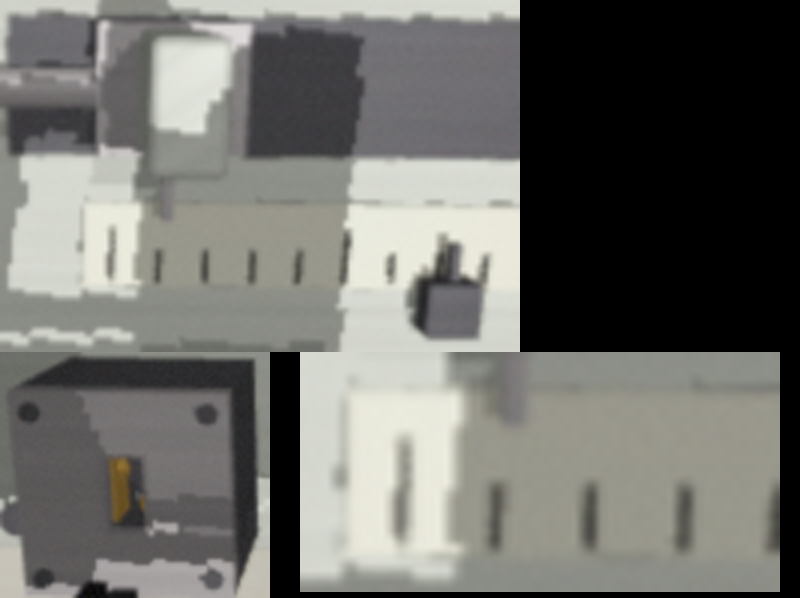

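```bash
python3 - <<'E'
from h import *
d=np.load("w3.npz"); c=(tuple(d["k"]),d["R"],d["t"])
A=lambda x,y:(305+(x+.5)/4-.5,146+(y+.5)/4-.5)
B=lambda x,y:(194+(x+.5)/3-.5,197+(y-352+.5)/3-.5)
cor=[ray(c,*p,.012) for p in [(186,122),(511,125),(495,263)]]
print("corners",np.round(cor,4)); v=cor[1]-cor[0]; yaw=np.arctan2(-v[0],v[1]); print("len",np.linalg.norm(v),"yaw",np.degrees(yaw))
ex=np.array([np.cos(yaw),np.sin(yaw),0]);ey=np.array([-ex[1],ex[0],0])
for n,p,z in [("screwholes",[(188,134),(500,138),(482,255)],.012)]:
    h=[ray(c,*q,z) for q in p]; w=h[1]-h[0]; print("hole",np.round(h,4),np.degrees(np.arctan2(-w[0],w[1])))
F=[ray(c,*A(*p),.065) for p in [(150,35),(231,35),(228,178),(148,178)]]
fc=np.mean(F,0); print("fin",fc.round(4),[round(float(np.linalg.norm(F[i]-F[i-1])),4) for i in range(4)])
for z in(.014,.018,.022):
    p=ray(c,*A(166.5,218),z);m=ray(c,*A(453,243),z); print(z,"ptr",p.round(4),"mk",m.round(4),"dy",(m-p)@ey,"dx",(m-p)@ex)
S=[ray(c,*B(*p),.062) for p in [(110,457),(145,457),(147,527),(112,527)]]; print("slot",np.mean(S,0).round(4),[round(float(np.linalg.norm(S[i]-S[i-1])),4) for i in range(4)])
H=[ray(c,*B(*p),.062) for p in [(28,413),(207,413),(212,579),(43,579)]]; print("lockholes",np.mean(H,0).round(4),np.round(H,4))
L=[ray(c,*B(*p),.062) for p in [(10,390),(232,388)]]; print("lockedge",np.round(L,4),np.linalg.norm(L[1]-L[0]),"ctr",np.mean(L,0)+.026*ex)
# plate centre from hole pattern
h=[ray(c,*q,.012) for q in [(188,134),(500,138),(482,255)]]; cen=(h[0]+h[2])/2; print("cen",cen,"lock pred",cen+.028*ex-.080*ey)
s=ctrl.get_state(); Rm=R.from_rotvec(s["tool_rot"]).as_matrix(); g=np.array(s["position"])+.051*Rm[:,2]; tgt=np.array([fc[0],fc[1],.05])
print("tool shift",Rm.T@(tgt-g))
E
```

```text
corners [[0.5096 0.001  0.012 ]
 [0.4803 0.2601 0.012 ]
 [0.5969 0.2784 0.012 ]]
len 0.26084503257785574 yaw 6.453177258122602
hole [[0.5186 0.0026 0.012 ]
 [0.4911 0.254  0.012 ]
 [0.5908 0.2648 0.012 ]] 6.249682307719491
fin [0.529  0.1336 0.065 ] [0.0239, 0.0135, 0.0239, 0.0138]
0.014 ptr [0.5562 0.1371 0.014 ] mk [0.5541 0.1984 0.014 ] dy 0.06120863066713849 dx 0.004845820161959504
0.018 ptr [0.5556 0.1367 0.018 ] mk [0.5535 0.1972 0.018 ] dy 0.060338604416556696 dx 0.004776941137865231
0.022 ptr [0.5549 0.1363 0.022 ] mk [0.5529 0.1959 0.022 ] dy 0.05946857816597489 dx 0.004708062113770959
slot [0.5898 0.0577 0.062 ] [0.0178, 0.0084, 0.0178, 0.0086]
lockholes [0.5914 0.0563 0.062 ] [[0.573  0.033  0.062 ]
 [0.5678 0.0752 0.062 ]
 [0.6099 0.0795 0.062 ]
 [0.615  0.0376 0.062 ]]
lockedge [[0.5679 0.0286 0.062 ]
 [0.5611 0.0806 0.062 ]] 0.05242898046814002 ctr [0.59032907 0.05754476 0.062     ]
cen [0.55474488 0.13373824 0.012     ] lock pred [0.59155877 0.05739207 0.012     ]
tool shift [0.05691899 0.02053937 0.10093337]
```

The measurements agree with the given sizes:

| Item | Measured |
|---|---|
| Fin | 23.9 × 13.7 mm |
| Rig yaw | about 6.4° |
| Pull needed | about 60 mm |
| Lock | about (0.591, 0.0575) |

Next I'll grasp the fin.

play_rows(
  increments=[
    [[0.3, 0.1, 0.2, 0, 0, 0, 1], [0.57, 0.2, 0.5, 0, 0, 0, 1], [0.57, 0.2, 0.5, 0, 0, 0, 1], [0.57, 0.2, 0.5, 0, 0, 0, 1]],
  ],
)

```text
time: 5.1
position: [0.5289, 0.1323, 0.1524]
tool_rot: [0.191, -3.135, 0.004]
ft_force: [0.9, -0.6, 0.8]
grip_width: 0.998
grip_force: 0.0
```

play_rows(
  increments=[
    [[0, 0, 0.25, 0, 0, 0, 1], [0, 0, 0.5, 0, 0, 0, 1], [0, 0, 0.5, 0, 0, 0, 0], [0, 0, 0.5, 0, 0, 0, -1], [0, 0, 0.5, 0, 0, 0, -1], [0, 0, 0.5, 0, 0, 0, -1], [0, 0, 0.5, 0, 0, 0, -1], [0, 0, 0.5, 0, 0, 0, -1]],
  ],
  squeeze=25,
)

```text
time: 5.9
position: [0.5307, 0.1339, 0.1028]
tool_rot: [-0.193, 3.135, -0.0]
ft_force: [0.1, -0.4, 1.0]
grip_width: 0.542
grip_force: 0.0
```

play_rows(
  increments=[
    [[0, 0, 0, 0, 0, 0, -1], [0, 0, 0, 0, 0, 0, -1], [0, 0, 0, 0, 0, 0, -1], [0, 0, 0, 0, 0, 0, -1]],
  ],
)

```text
time: 6.3
position: [0.5303, 0.1338, 0.1022]
tool_rot: [0.194, -3.135, 0.0]
ft_force: [0.7, 0.0, -0.4]
grip_width: 0.176
grip_force: 0.0
```

play_rows(
  increments=[
    [[0, 0, 0, 0, 0, 0, -1], [0, 0, 0, 0, 0, 0, -1], [0, 0, 0, 0, 0, 0, -1]],
  ],
)

```text
time: 6.6
position: [0.5302, 0.1339, 0.1021]
tool_rot: [0.193, -3.135, -0.0]
ft_force: [0.7, 0.5, -1.3]
grip_width: 0.16
grip_force: 25.0
```

play_rows(
  increments=[
    [[0, 0.15, 0, 0, 0, 0, -1], [0, 0.3, 0, 0, 0, 0, -1], [0, 0.45, 0, 0, 0, 0, -1], [0, 0.6, 0, 0, 0, 0, -1], [0, 0.6, 0, 0, 0, 0, -1], [0, 0.6, 0, 0, 0, 0, -1]],
  ],
)

```text
time: 7.2
position: [0.5236, 0.193, 0.1022]
tool_rot: [-0.193, 3.134, -0.0]
ft_force: [3.3, -0.4, -3.5]
grip_width: 0.156
grip_force: 25.0
```

```bash
python3 - <<'E'
from h import *
s=ctrl.get_state(); print(s["time"],s["position"],s["grip_width"]*87)
im=snap("wrist","w4.png"); c=cam("wrist",s); np.savez("w4.npz",R=c[1],t=c[2],k=c[0])
for z in (.014,.018): print(proj(c,[.554,.1975,z]))
sc=snap("scene","s4.png"); u,v=proj(cam("scene"),[.554,.1975,.015]).astype(int); print(u,v)
k=cv2.cvtColor(sc[v-35:v+35,u-40:u+40],cv2.COLOR_RGB2BGR)
m=np.zeros((600,800,3),np.uint8); m[:280,:320]=cv2.resize(k,None,fx=4,fy=4,interpolation=cv2.INTER_CUBIC)
m[:480,320:800]=cv2.cvtColor(im,cv2.COLOR_RGB2BGR)[:,80:560]; cv2.imwrite("pics/m4.png",m)
E
```

```text
7.2 [0.52364961 0.19295471 0.1022028 ] 13.554752718438008
[323.94238745 325.01949658]
[323.96890909 328.5354737 ]
386 295
```

View pics/m4.png

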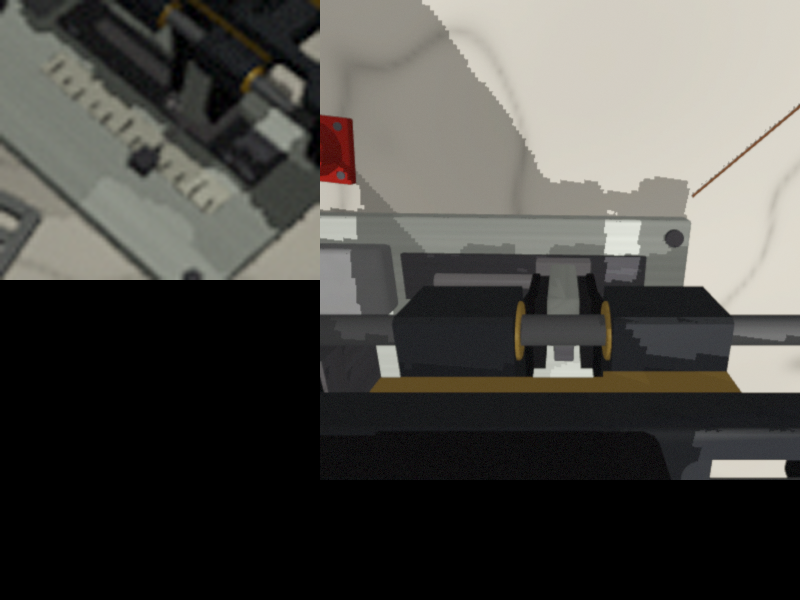

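The slide moved with the fin, by 59.5 mm. The wrist shot at (563,330) shows the fin held. I'll release, lift, and check from above over the lock side.

play_rows(
  increments=[
    [[0, 0, 0, 0, 0, 0, 1], [0, 0, 0, 0, 0, 0, 1], [0, 0, 0, 0, 0, 0, 1], [0, 0, 0, 0, 0, 0, 1], [0, 0, -0.25, 0, 0, 0, 0.6], [0, 0, -0.6, 0, 0, 0, 0.6], [0, 0, -0.6, 0, 0, 0, 0.6]],
  ],
)

```text
time: 8.0
position: [0.5252, 0.195, 0.1667]
tool_rot: [-0.194, 3.128, 0.002]
ft_force: [0.2, 0.5, 0.2]
grip_width: 0.711
grip_force: 0.0
```

play_rows(
  increments=[
    [[-0.3, -0.5, 0, 0, 0, 0, 0.6], [-0.6, -0.8, 0, 0, 0, 0, 0.6], [-0.6, -0.8, 0, 0, 0, 0, 0.6], [-0.6, -0.8, 0, 0, 0, 0, 0.6]],
  ],
)

```text
time: 8.4
position: [0.5926, 0.12, 0.1613]
tool_rot: [0.189, -3.134, -0.001]
ft_force: [-0.3, 0.2, -0.8]
grip_width: 0.797
grip_force: 0.0
```

```bash
python3 - <<'E'
from h import *
s=ctrl.get_state(); print(s["time"],s["position"],s["tool_rot"],s["grip_width"])
im=snap("wrist","w5.png"); c=cam("wrist",s); np.savez("w5.npz",R=c[1],t=c[2],k=c[0])
i=cv2.cvtColor(im,cv2.COLOR_RGB2BGR)
def cr(X,w,h,k):
    u,v=proj(c,X).astype(int); print(u-w//2,v-h//2); return cv2.resize(i[v-h//2:v-h//2+h,u-w//2:u-w//2+w],None,fx=k,fy=k,interpolation=cv2.INTER_CUBIC)
m=np.zeros((480,800,3),np.uint8); m[:480,:400]=cr([.554,.1975,.018],50,60,8); m[:400,400:800]=cr([.5905,.0575,.062],100,100,4); cv2.imwrite("pics/m5.png",m)
E
```

```text
8.4 [0.59262913 0.11999083 0.16127564] [ 1.88526394e-01 -3.13438519e+00 -7.30007492e-04] 0.7971407723827247
410 181
171 207
```

View pics/m5.png

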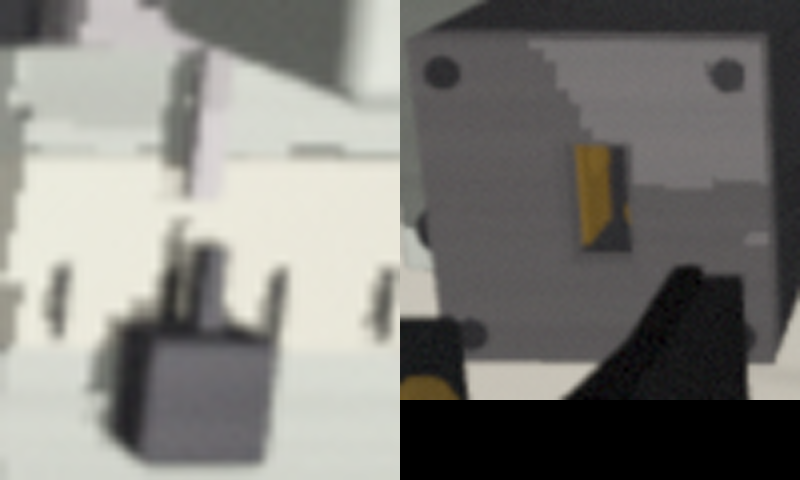

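The pointer (208,198) and clip tip (210,245) line up in the crop, and the lock slot's centre is at about (605,198). The slide is set, so I'll work out the slot and go to the key.

```bash
python3 - <<'E'
from h import *
d=np.load("w5.npz"); c=(tuple(d["k"]),d["R"],d["t"])
B=lambda x,y:(171+(x-400+.5)/4-.5,207+(y+.5)/4-.5)
ex=np.array([np.cos(.1125),np.sin(.1125),0])
S=[ray(c,*B(*p),.062) for p in [(574,145),(630,145),(632,252),(579,252)]]; print("slot",np.mean(S,0).round(4),[round(float(np.linalg.norm(S[i]-S[i-1])),4) for i in range(4)])
L=[ray(c,*B(*p),.062) for p in [(410,38),(766,34)]]; v=L[1]-L[0]; print(np.linalg.norm(v),np.degrees(np.arctan2(-v[0],v[1])),"ctr",np.mean(L,0)+.026*ex)
H=[ray(c,*B(*p),.062) for p in [(442,73),(728,76)]]; v=H[1]-H[0]; print(np.linalg.norm(v),np.degrees(np.arctan2(-v[0],v[1])),np.mean(H,0)+.021*ex)
E
```

```text
slot [0.5898 0.0575 0.062 ] [0.0173, 0.0084, 0.0173, 0.0082]
0.0525053357797374 7.539344125002366 ctr [0.59046101 0.05721672 0.062     ]
0.042446003277805046 6.261184128329078 [0.59140337 0.05642268 0.062     ]
```

play_rows(
  increments=[
    [[0.25, -0.5, 0, 0, 0, 0, 0.6], [0.49, -0.95, 0, 0, 0, 0, 0.6], [0.49, -0.95, 0, 0, 0, 0, 0.6]],
  ],
)

```text
time: 8.75
position: [0.5527, 0.0157, 0.1612]
tool_rot: [0.185, -3.132, 0.007]
ft_force: [-0.6, -0.7, 0.2]
grip_width: 0.796
grip_force: 0.0
```

play_rows(
  increments=[
    [[0.25, -0.5, 0, 0, 0, 0, 0.6], [0.49, -0.95, 0, 0, 0, 0, 0.6], [0.49, -0.95, 0, 0, 0, 0, 0.6]],
  ],
)

```text
time: 9.05
position: [0.5157, -0.0844, 0.1616]
tool_rot: [0.183, -3.133, 0.006]
ft_force: [0.2, -0.3, 0.2]
grip_width: 0.8
grip_force: 0.0
```

play_rows(
  increments=[
    [[0.25, -0.5, 0, 0, 0, 0, 0.6], [0.49, -0.95, 0, 0, 0, 0.08, 0.6], [0.49, -0.95, 0, 0, 0, 0.08, 0.6], [0.49, -0.95, 0, 0, 0, 0.08, 0.6], [0.49, -0.95, 0, 0, 0, 0.08, 0.6]],
  ],
)

```text
time: 9.55
position: [0.4821, -0.177, 0.1623]
tool_rot: [-0.002, 3.141, 0.001]
ft_force: [-0.3, 1.4, 0.5]
grip_width: 0.802
grip_force: 0.0
```

```bash
cat >> h.py <<'E'
def need(X,yaw):  # tool-frame shift (units of .1 m) and turn (units of 90deg) to TCP X, tool x at yaw deg
    s=ctrl.get_state(); M=R.from_rotvec(s["tool_rot"]).as_matrix()
    y=np.radians(yaw); G=np.array([[np.cos(y),np.sin(y),0],[np.sin(y),-np.cos(y),0],[0,0,-1]]).copy()
    G[:,1]=np.cross(G[:,2],G[:,0])
    print(round(s["time"],2),np.round(s["position"],4),"shift",(M.T@(np.array(X)-s["position"])/.1).round(3),"turn",(R.from_matrix(M.T@G).as_rotvec()/(np.pi/2)).round(3),"F",np.round(s["ft_force"],1),"T",np.round(s["torque"],2),"w",round(s["grip_width"]*87,1),"g",s["grip_force"])
E
python3 - <<'E'
from h import *
need([.4823,-.1805,.113],179.7); print(ctrl.get_state()["joint_positions"].round(2))
E
```

```text
9.55 [ 0.4821 -0.177   0.1623] shift [-0.002 -0.035  0.493] turn [0.001 0.    0.004] F [-0.3  1.4  0.5] T [ 0.16 -0.15  0.  ] w 69.7 g 0.0
[ 0.82  0.18 -0.56  1.92  0.11  1.07  1.78]
```

play_rows(
  increments=[
    [[0, -0.035, 0.25, 0, 0, 0, 0.6], [0, -0.035, 0.49, 0, 0, 0, 0.6], [0, -0.035, 0.49, 0, 0, 0, 0.6], [0, -0.035, 0.49, 0, 0, 0, 0.0], [0, -0.035, 0.49, 0, 0, 0, -0.5], [0, -0.035, 0.49, 0, 0, 0, -0.6], [0, -0.035, 0.49, 0, 0, 0, -0.6], [0, -0.035, 0.49, 0, 0, 0, -0.6]],
  ],
  squeeze=20,
)

```text
time: 10.35
position: [0.4818, -0.1832, 0.1138]
tool_rot: [0.004, 3.141, -0.001]
ft_force: [0.1, 0.3, 0.9]
grip_width: 0.434
grip_force: 0.0
```

play_rows(
  increments=[
    [[0, 0, 0, 0, 0, 0, -1], [0, 0, 0, 0, 0, 0, -1], [0, 0, 0, 0, 0, 0, -1], [0, 0, 0, 0, 0, 0, -1], [0, 0, 0, 0, 0, 0, -1]],
  ],
)

```text
time: 10.85
position: [0.4815, -0.1824, 0.1132]
tool_rot: [-0.003, -3.141, -0.001]
ft_force: [-0.1, 1.5, 0.8]
grip_width: 0.114
grip_force: 20.0
```

```bash
python3 - <<'E'
from h import *
need([.4823,-.1805,.113],179.7); s=ctrl.get_state(); im=snap("wrist","w6.png")
E
```

```text
10.85 [ 0.4815 -0.1824  0.1132] shift [-0.008  0.019  0.002] turn [ 0.001 -0.     0.002] F [-0.1  1.5  0.8] T [ 0.62 -0.16  0.  ] w 10.0 g 19.999608658254147
```

play_rows(
  increments=[
    [[0, 0, 0, 0, 0, 0, -1], [0, 0, 0, 0, 0, 0, -1], [0, 0, -0.2, 0, 0, 0, -1], [0, 0, -0.4, 0, 0, 0, -1], [0, 0, -0.87, 0, 0, 0, -1], [0, 0, -0.87, 0, 0, 0, -1]],
  ],
  squeeze=50,
)

```text
time: 11.5
position: [0.4847, -0.1848, 0.206]
tool_rot: [0.005, 3.132, -0.009]
ft_force: [0.3, -0.4, -0.1]
grip_width: 0.114
grip_force: 50.0
```

play_rows(
  increments=[
    [[-0.2, 0.4, 0, 0, 0, 0, -1], [-0.4, 0.8, 0, 0, 0, 0, -1], [-0.4, 0.8, 0, 0, 0, 0, -1]],
  ],
)

```text
time: 11.8
position: [0.524, -0.0966, 0.2006]
tool_rot: [-0.01, 3.139, 0.005]
ft_force: [-0.1, 0.5, -1.2]
grip_width: 0.113
grip_force: 50.0
```

play_rows(
  increments=[
    [[-0.2, 0.4, 0, 0, 0, 0, -1], [-0.4, 0.8, 0, 0, 0, 0, -1], [-0.4, 0.8, 0, 0, 0, 0, -1]],
  ],
)

```text
time: 12.1
position: [0.5635, -0.0164, 0.2004]
tool_rot: [-0.011, 3.139, 0.006]
ft_force: [-0.3, 0.5, -0.3]
grip_width: 0.109
grip_force: 50.0
```

play_rows(
  increments=[
    [[-0.2, 0.4, 0, 0, 0, 0, -1], [-0.3, 0.78, 0, 0, 0, -0.04, -1], [-0.3, 0.78, 0, 0, 0, -0.08, -1], [-0.3, 0.78, 0, 0, 0, -0.08, -1], [-0.3, 0.78, 0, 0, 0, -0.08, -1]],
  ],
)

```text
time: 12.6
position: [0.5919, 0.0527, 0.1996]
tool_rot: [0.189, -3.135, 0.002]
ft_force: [1.1, -0.3, -0.9]
grip_width: 0.112
grip_force: 50.0
```

```bash
python3 - <<'E'
from h import *
need([.5902,.0572,.2],186.5); print(ctrl.get_state()["joint_positions"].round(2))
E
```

```text
12.6 [0.5919 0.0527 0.1996] shift [ 0.012  0.047 -0.004] turn [-0.001 -0.001  0.004] F [ 1.1 -0.3 -0.9] T [ 0.06 -0.07  0.02] w 9.8 g 49.99908878467977
[ 0.46  0.35 -0.72  1.69  0.25  1.2   1.37]
```

play_rows(
  increments=[
    [[0.01, 0.045, 0.15, 0, 0, 0, -1], [0.01, 0.045, 0.29, 0, 0, 0, -1], [0.01, 0.045, 0.29, 0, 0, 0, -1], [0.01, 0.045, 0.29, 0, 0, 0, -1], [0.01, 0.045, 0.29, 0, 0, 0, -1]],
  ],
)

```text
time: 13.1
position: [0.5907, 0.0589, 0.1714]
tool_rot: [-0.193, 3.135, -0.0]
ft_force: [0.2, -0.2, 0.6]
grip_width: 0.111
grip_force: 50.0
```

```bash
python3 - <<'E'
from h import *
need([.5902,.0572,.171],186.5)
m=np.zeros((600,800,3),np.uint8)
def cr(n,w,h,k):
    s=ctrl.get_state(); c=cam(n,s); u,v=proj(c,[.590,.057,.068]).astype(int); i=cv2.cvtColor(snap(n,n+"7.png"),cv2.COLOR_RGB2BGR)
    u0,v0=max(u-w//2,0),max(v-h//2,0); print(n,u0,v0,k,"slot",(proj(c,[.5902,.0572,.062])-[u0,v0])*k); return cv2.resize(i[v0:v0+h,u0:u0+w],(w*k,h*k),interpolation=cv2.INTER_CUBIC)
m[:360,:400]=cr("wrist",100,90,4); m[:360,400:]=cr("scene",50,45,8); m[360:,:400]=cr("side",50,30,8)
cv2.imwrite("pics/m7.png",m)
E
```

```text
13.1 [0.5907 0.0589 0.1714] shift [ 0.007 -0.016  0.004] turn [-0.     0.     0.006] F [ 0.2 -0.2  0.6] T [ 0.17 -0.18 -0.04] w 9.6 g 49.99927849508822
wrist 269 222 4 slot [204.67338907 171.41387117]
scene 306 221 8 slot [203.97041411 196.45903202]
side 291 249 8 slot [203.06645049 138.35951887]
```

View pics/m7.png

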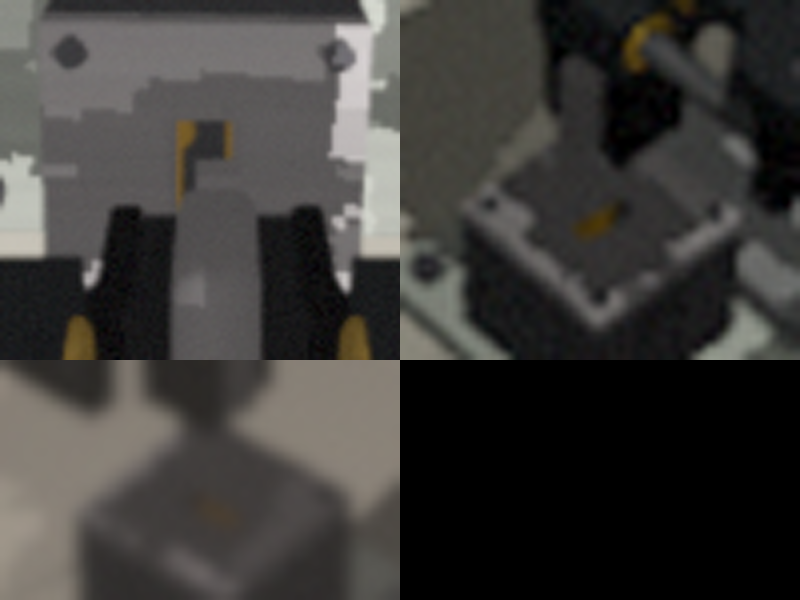

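The wrist panel shows the slot's left and right edges at x≈178/232 with its far end at row 121. The bow is centred at x≈217, so the key must shift by about −1.6 mm in tool y. I'll check x by projecting the key's outline.

```bash
python3 - <<'E'
from h import *
c=ctrl.get_calibration("wrist"); T=np.linalg.inv(np.array(c["T_tool_cam"])); cm=(K(c),T[:3,:3],T[:3,3])
q=lambda X:((proj(cm,X)-[269,222])*4+1.5).round(0)
for n,X in {"tip+x":(.008,0,.101),"bitTop+x":(.008,0,.091),"collarLow+x":(.0075,0,.083),"bowLow+x":(.016,0,.069),"bowTop+x":(.016,0,.039),"bowLowL":(.016,-.005,.069),"bowLowR":(.016,.005,.069),"bitL":(.008,-.00325,.101),"bitR":(.008,.00325,.101)}.items(): print(n,q(X))
zt=.1714-.062
for x in(.0065,.0085,.0095,.0105,.0125): print("slot far end at tool x",x,q((x,-.0016,zt)))
im=cv2.imread("pics/wrist7.png",0); print(im[248:285,312:333:2])
E
```

```text
tip+x [216. 148.]
bitTop+x [216. 171.]
collarLow+x [216. 194.]
bowLow+x [216. 173.]
bowTop+x [216. 272.]
bowLowL [178. 173.]
bowLowR [255. 173.]
bitL [195. 148.]
bitR [237. 148.]
slot far end at tool x 0.0065 [206. 139.]
slot far end at tool x 0.0085 [206. 128.]
slot far end at tool x 0.0095 [206. 122.]
slot far end at tool x 0.0105 [206. 116.]
slot far end at tool x 0.0125 [206. 104.]
[[85 89 88 88 87 88 87 88 87 91 89]
 [88 90 89 89 88 91 87 86 89 89 89]
 [89 90 89 88 87 89 88 87 91 89 89]
 [87 89 88 86 85 85 86 88 89 89 91]
 [86 92 86 65 64 61 65 85 87 90 90]
 [85 94 87 56 49 47 52 86 86 88 90]
 [85 93 88 55 45 49 52 90 84 89 89]
 [86 93 90 57 45 47 51 86 86 87 89]
 [86 91 85 51 45 44 52 90 86 89 89]
 [84 94 77 47 46 44 52 89 86 87 89]
 [84 90 61 46 46 44 48 88 86 89 88]
 [84 80 49 45 45 45 50 88 85 89 88]
 [81 78 46 48 46 46 49 86 86 87 87]
 [85 75 49 53 54 59 58 85 83 88 86]
 [83 75 47 70 77 77 80 84 85 86 87]
 [82 76 49 76 81 81 83 83 83 86 86]
 [82 76 47 77 82 82 83 84 83 90 87]
 [82 74 44 75 82 84 84 84 83 88 87]
 [83 72 46 80 88 88 88 86 89 87 87]
 [82 70 45 81 90 88 89 90 89 86 86]
 [82 71 50 82 88 87 89 87 87 87 87]
 [85 74 58 79 80 84 81 82 84 88 89]
 [83 73 74 77 78 79 78 80 77 81 91]
 [84 82 78 79 78 79 78 80 78 79 88]
 [83 83 78 78 79 77 78 78 78 76 84]
 [81 82 79 76 78 80 80 77 77 77 81]
 [83 80 78 78 76 77 78 78 75 78 78]
 [64 77 77 79 78 77 77 78 78 77 78]
 [39 77 78 75 78 78 80 77 79 78 73]
 [32 76 79 78 80 79 80 81 79 78 75]
 [35 76 78 80 78 80 77 78 78 77 73]
 [34 76 77 78 79 78 79 78 81 80 73]
 [38 77 79 76 79 79 81 78 78 78 75]
 [42 77 77 78 79 77 81 81 79 79 74]
 [45 78 77 80 78 79 76 82 78 78 74]
 [53 75 79 80 79 81 79 79 79 78 75]
 [56 77 78 81 80 80 80 79 78 79 77]]
```

play_rows(
  increments=[
    [[0.01, -0.017, 0, 0, 0, 0, -1], [0.01, -0.017, 0, 0, 0, 0, -1], [0.01, -0.017, 0, 0, 0, 0, -1], [0.01, -0.017, 0.04, 0, 0, 0, -1], [0.01, -0.017, 0.08, 0, 0, 0, -1], [0.01, -0.017, 0.12, 0, 0, 0, -1], [0.01, -0.017, 0.12, 0, 0, 0, -1]],
  ],
)

```text
time: 13.95
position: [0.5893, 0.0572, 0.1583]
tool_rot: [0.194, -3.134, -0.0]
ft_force: [-0.3, 0.5, -0.7]
grip_width: 0.109
grip_force: 50.0
```

```bash
python3 - <<'E'
from h import *
need([.590,.0572,.145],186.5)
E
```

```text
13.95 [0.5893 0.0572 0.1583] shift [-0.008 -0.001  0.133] turn [ 0.    -0.001  0.006] F [-0.3  0.5 -0.7] T [ 0.08 -0.14  0.03] w 9.5 g 49.999391036108136
```

play_rows(
  increments=[
    [[0, 0, 0.03, 0, 0, 0.05, -1], [0, 0, 0.05, 0, 0, -0.05, -1], [0, 0, 0.07, 0, 0, 0.05, -1], [0, 0, 0.09, 0, 0, -0.05, -1], [0, 0, 0.11, 0, 0, 0.05, -1], [0, 0, 0.13, 0, 0, -0.05, -1], [0, 0, 0.14, 0, 0, 0.05, -1], [0, 0, 0.14, 0, 0, 0, -1]],
  ],
)

```text
time: 14.75
position: [0.5903, 0.0569, 0.1457]
tool_rot: [-0.189, 3.134, -0.001]
ft_force: [0.5, -0.6, 0.6]
grip_width: 0.112
grip_force: 50.0
```

```bash
python3 - <<'E'
from h import *
need([.590,.0572,.145],186.5)
E
```

```text
14.75 [0.5903 0.0569 0.1457] shift [0.003 0.003 0.007] turn [-0.001  0.001  0.004] F [ 0.5 -0.6  0.6] T [-0.12 -0.36 -0.02] w 9.8 g 50.00225806608796
```

Little force so far. I'll press further until the collar seats.

play_rows(
  increments=[
    [[0, 0, 0.01, 0, 0, 0.05, -1], [0, 0, 0.02, 0, 0, -0.05, -1], [0, 0, 0.02, 0, 0, 0.05, -1], [0, 0, 0.02, 0, 0, 0, -1], [0, 0, 0.02, 0, 0, 0, -1]],
  ],
)

```text
time: 15.25
position: [0.591, 0.0569, 0.145]
tool_rot: [-0.195, 3.132, -0.002]
ft_force: [-1.0, -1.2, 6.7]
grip_width: 0.11
grip_force: 50.0
```

play_rows(
  increments=[
    [[0, 0, 0.01, 0, 0, 0, -1], [0, 0, 0.01, 0, 0, 0, -1], [0, 0, 0.01, 0, 0, 0, -1]],
  ],
)

```text
time: 15.55
position: [0.5911, 0.057, 0.1449]
tool_rot: [-0.193, 3.132, -0.002]
ft_force: [-2.9, -2.1, 11.9]
grip_width: 0.112
grip_force: 50.0
```

```bash
python3 - <<'E'
from h import *
need([.590,.0572,.145],186.5)
E
```

```text
15.55 [0.5911 0.057  0.1449] shift [ 0.011  0.003 -0.001] turn [-0.001  0.002  0.006] F [-2.9 -2.1 11.9] T [-0.32  0.51 -0.  ] w 9.7 g 50.00327926129103
```

The key seats at TCP 0.145, as predicted, with 12 N on the collar. Now I'll turn it clockwise.

play_rows(
  increments=[
    [[0, 0, 0, 0, 0, 0.08, -1], [0, 0, 0, 0, 0, 0.16, -1], [0, 0, 0, 0, 0, 0.24, -1], [0, 0, 0, 0, 0, 0.32, -1], [0, 0, 0, 0, 0, 0.4, -1], [0, 0, 0, 0, 0, 0.48, -1], [0, 0, 0, 0, 0, 0.48, -1]],
  ],
)

```text
time: 16.25
position: [0.5913, 0.0571, 0.145]
tool_rot: [0.977, 2.981, 0.0]
ft_force: [-1.9, -1.0, 10.2]
grip_width: 0.112
grip_force: 50.0
```

```bash
python3 - <<'E'
from h import *
need([.590,.0572,.145],186.5-88)
E
```

```text
16.25 [0.5913 0.0571 0.145 ] shift [ 0.011 -0.007 -0.001] turn [0.002 0.002 0.502] F [-1.9 -1.  10.2] T [-0.32  0.29  0.01] w 9.7 g 50.00432104803622
```

play_rows(
  increments=[
    [[0, 0, 0, 0, 0, 0.08, -1], [0, 0, 0, 0, 0, 0.16, -1], [0, 0, 0, 0, 0, 0.24, -1], [0, 0, 0, 0, 0, 0.32, -1], [0, 0, 0, 0, 0, 0.4, -1], [0, 0, 0, 0, 0, 0.48, -1], [0, 0, 0, 0, 0, 0.51, -1], [0, 0, 0, 0, 0, 0.51, -1]],
  ],
)

```text
time: 17.05
position: [0.5913, 0.0571, 0.145]
tool_rot: [2.06, 2.367, 0.003]
ft_force: [-1.1, -1.6, 10.5]
grip_width: 0.109
grip_force: 50.0
```

```bash
python3 - <<'E'
from h import *
need([.590,.0572,.145],186.5-88)
s=ctrl.get_state(); c=cam("wrist",s); im=snap("wrist","w8.png"); g=cv2.cvtColor(im,cv2.COLOR_RGB2GRAY)
# bow side-edge columns on a row across the bow; and slide check from scene: compare with post-release view
print([g[r,290:356:3].tolist() for r in (270,285,300)])
E
```

```text
17.05 [0.5913 0.0571 0.145 ] shift [ 0.002 -0.013 -0.   ] turn [ 0.003  0.001 -0.006] F [-1.1 -1.6 10.5] T [-0.4   0.31  0.18] w 9.5 g 50.00334659591317
[[90, 89, 90, 90, 91, 93, 91, 91, 89, 81, 80, 82, 79, 83, 90, 91, 98, 99, 101, 88, 91, 89], [91, 87, 18, 13, 11, 23, 17, 31, 80, 84, 95, 86, 83, 84, 76, 18, 23, 20, 18, 7, 20, 91], [25, 11, 12, 12, 24, 26, 21, 56, 89, 90, 91, 91, 90, 87, 79, 23, 21, 22, 20, 18, 7, 14]]
```

```bash
python3 - <<'E'
from h import *
print(ctrl.close_job())
E
```

```text
the job is handed in; nothing more can be done
None
```

I handed the job in at about 17 s, well under the 54 s limit; the hand-in returned no verdict. The slide's pointer lined up with the marker clip when I released it (not re-checked later). The key is home in the lock, turned about 88° clockwise, and still gripped at 50 N.

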